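Draw the wedge from under the chest lid and put it away

TASK

The heavy lid of the white storage chest is propped ajar on a walnut wedge: take the wedge by its heel and work it straight back out in small tugs of no more than about 3 cm, letting the lid come to rest on the wedge for a good half second after each, so that the lid rides down and shuts without being lifted or dropped. Lay the wedge flat on the open tabletop and let go, then take it again by its middle and put it away lying flat in the empty bay of the bamboo caddy, which has room for fingers only at its middle notches. Do not drop the wedge, and leave everything else standing where it is.

Things in the scene. Friction and masses are not known exactly. Their poses are not given: they have to be found in the camera images.
- chest: White storage chest, fixed, 300 (x) by 340 (y) by 100 mm high without lid. Origin: centre of its underside; front is its -x side (face at x = -150 mm), z up. Along the front the top is a flat rail 40 mm deep at 100 mm height; behind it the chest is hollow. The wedge lies on this rail, tip inward, heel standing out over the front.
- lid (a joint): Angle of the lid, an oak panel 288 by 340 by 22 mm, 2.3 kg (varies), hinged along the chest's back top edge: 0 shut, grows as the front edge rises. Starts at about 0.083 rad; falls by its weight, lightly damped. Every 10 mm the wedge is drawn out lowers it by about 0.008; once the tip is out it drops the last 3 mm (0.010) by itself.
- lid_edge (a point): Middle of the lid's front lower edge, 290 mm from the hinge; 10 mm behind the chest's front face. Its -x axis runs from the hinge to the front, z up when shut. At the start it rests on the wedge's slope, 24 mm above the rail.
- wedge: Dark walnut wedge, 150 long (x) by 36 wide (y) by 30 mm high, 90 to 150 g, upright parallel sides. Origin: centre of its flat underside. Tip, 3 mm thick, at x = +75 mm; the top slopes straight up to 30 mm at x = -45 mm; from there to x = -75 mm it is the heel, a flat-topped block. Centre of mass at about x = -20 mm. It starts on the chest rail, its x axis pointing into the chest.
- wedge_heel (a point): Grip point in the middle of the heel, 15 mm from the wedge's thick end, 22 mm above its underside; axes as wedge. Grip across the 36 mm width. At the start the last 47 mm of the wedge stand out in front of the chest face; drawn along its own -x it is clear of the chest after about 105 mm. Pulling takes about 6 to 20 N.
- wedge_middle (a point): Point over the middle of the wedge's length, 22 mm above its underside (the wedge is 20 mm high here); axes as wedge. Grip here across the 36 mm width, with the fingertips down to about 3 mm above the underside.
- wedge_tip (a point): Middle of the wedge's thin end, on its underside; axes as wedge. To lay the wedge down: the tabletop between chest and caddy, around x = 0.53, y = -0.045 m, is clear in every start over 110 mm in x by 180 mm in y.
- caddy: Bamboo caddy, fixed, 178 (x) by 150 (y) by 34 mm high; floor and walls 6 mm thick. Origin: centre of its underside, z up. The narrow bay on its +y side is empty; the wide bay on the -y side holds a black remote control along the outer wall, leaving 38 mm of free floor beside the partition, which stands at y = +18 mm.
- wedge_bay (a point): Centre of the floor of the empty narrow bay, 45 mm to the +y side of the caddy's centre, 6 mm above the tabletop; axes as caddy. Inside 166 long (x) by 48 mm wide (y), walls 28 mm above its floor; each long wall has a notch down to the floor, 66 mm long, at mid-length, for the fingers. The wedge may lie either way round.
- flute_1: Sparkling wine glass, 203 mm high, foot 68 mm across. Origin: centre of its foot. To be left standing.
- flute_2: Another such glass. To be left standing.
- bottle: Pink bottle, 285 mm high, 84 mm across. Origin: centre of its underside. To be left standing.
- coasters: Stack of round cork coasters, 94 mm across, 24 mm high. Origin: centre of its underside. To be left alone.
- stopper: Steel bottle stopper, 40 mm across, 48 mm high. Origin: centre of its underside. To be left alone.
- mint_tin: Blue tin 85 by 58 by 20 mm. Origin: centre of its underside. To be left alone.
- mug: White mug, 80 mm across, 88 mm high. Origin: centre of its underside. To be left alone.
There are look-alikes about, which are no part of the job. Leave any blue look-alike of the wedge alone.

How it is judged:
By the outcome, as a careful person would: the job done as asked, in the order asked, and still so for the second after the job is handed in, with the robot touching nothing.
It also fails if it takes over 67 s, if anything falls off the work surface, if the arm or the gripper's body presses on something with over 40 N, if the wrist force passes 120 N, or if a joint passes its speed limit or range.

ROBOT

A 6-joint arm with a two-finger parallel gripper is mounted at the origin on the work surface. World frame = base frame: x ahead of the robot, y to its left, z up, the work surface at z = 0. Lengths are in mm, angles in rad, forces in N, time in s.
With the tool pointing down it reaches from about 375 to 900 mm from the base axis. Payload 3.1 kg.
Tool frame: the origin (TCP) lies on the centre line of the jaws, within the pads' length; the fingertips stand bot.nose_length ahead of it and the grasp point (between the pads) lies 11 mm behind it (bot.nose_length is the distance from the TCP to the fingertips, in mm); z points along the fingers, y is the line along which they close (so a half turn about z gives the same grasp; the last joint's range is limited). The gripper opens to 85 mm and grips with 20 to 120 N. Pads are 22 mm wide; open, the fingers measure 114 mm over their backs; the gripper's body (76 mm by 85 mm) begins 54 mm behind the grasp point. The pads swing forward as they close: fully open they stand 13 mm farther back than shut.
Start: joints at [1.069, 0.527, 1.433, -0, 1.181, -0.178], TCP at [198.816, 592.511, 239.31] pointing down, gripper open.
Joint ranges: [-3.08, 3.08], [-0.75, 2.2], [0.22, 2.44], [-1.43, 4.57], [0, 2.65], [-2.85, 2.85]. Speed limits (rad/s): [2.79, 2.79, 3.14, 3.14, 3.14, 3.14].

INTERFACE

Orientations are given as a unit quaternion [x, y, z, w].
In Python, from rig import bot gives the robot as it stands. The module is installed in compiled form; this text tells all that it offers.
- The arm moves only by the tool apply_moves, never from a script. Its argument "steps" is a list of rows, each an object with "xyz": the shift along the tool's x, y, z in cm, a list of three; "rotation": the turn, a rotation vector about the tool's x, y, z in rad, a list of three; "claw": the finger opening in cm, from 0 to 8.54. In form: [{"xyz": [dx, dy, dz], "rotation": [rx, ry, rz], "claw": claw}, ...]. A call has 1 to 12 rows; each row shifts and turns the commanded pose from where the row before left it, along the tool's axes as they then stand; what a row does not reach is not made up. A row lasts 1/10 s, in which the tool goes at most 50 mm and 8.59 degrees, less where a joint would pass 70% of its speed; a pose out of reach is approached as far as the arm can. A call is refused whole if a number of a shift passes 5 or a number of a turn 0.15, either way. A call with a gripper value outside its range is refused whole. The fingers move at their own pace and stop on an object; "squeeze" is the grip in N (left out, the last holds). Time passes only in rows, so rows that do not move let the fingers close. It gives the time, the measured TCP pose, the force, the opening and the grip force at its end, in the units of the state.
- bot.get_state(): the state, without advancing time (a new reading comes with each control period).
- bot.read_camera(name): name is "side" or "top" or "wrist"; returns the picture (480x640x3 uint8, red, green, blue); there is no depth.
- bot.camera_model(name): a dict with "mtx" (3x3 intrinsics, pixels), "dist" ([k1, k2, p1, p2, k3] as OpenCV has them; the pictures are not rectified), "R" (3x3) and "t" (3): a world point X has camera coordinates R X + t; the wrist camera has in their place "mount" (4x4, takes a point from camera to tool coordinates, whose origin is the TCP and whose axes are the flange's). Camera axes: x right, y down, z forward; pixel columns grow to the right and rows downward; lengths in mm; the calibration is good to about 2 mm. A picture is of the moment at which its call begins: read the wrist's pose just before it. camera_model takes no time and is no camera call.
- bot.sign_off(): hands the job in; it is judged then, once.
The state is a dict: "clock": time; "qpos": joint angles; "joint_velocities": joint speeds; "effort": joint torques, N m; "position": TCP position; "tool_rot": TCP orientation; "contact_force": force on the tool from outside, world axes, zero at the start; "moment": the same for the moment, N m; "gripper_width": finger opening in mm; "grip_force": force on a finger pad.
Only numpy, scipy, OpenCV 4.12 (cv2) and the standard library are available. Lean on these libraries where they do the work, as an engineer would, in place of code of your own. Each camera call takes 0.05 s, during which the arm holds its last target. There are 200 camera calls.

## Working session

There is one attempt and no reset: what is moved stays moved. The work goes in short steps, Python scripts to look and compute and a tool call to move; the robot and the scene stay as the last step left them, time stands still between calls to the robot, and variables do not carry over. Pictures are saved under pics/ and viewed, at most 10 in all, crops included, and the job is handed in when it is done.

Besides the shell and the picture viewer there is one more tool, called after "Call:" in YAML: its name, and indented under it one key for each argument. apply_moves: Moves the arm, as the interface text tells. Its arguments: {"type":"object","properties":{"steps":{"type":"array"},"squeeze":{"type":"number"}},"required":["steps"]}

```bash
mkdir -p pics; python3 - <<'E'
from rig import bot
import cv2
s=bot.get_state();print(s, bot.nose_length)
for n in ("top","side"):
    cv2.imwrite(f"pics/{n}0.png",cv2.cvtColor(bot.read_camera(n),cv2.COLOR_RGB2BGR))
    m=bot.camera_model(n);print(n,m)
print(bot.camera_model("wrist"))
E
```

```text
{'clock': 0.0, 'qpos': array([ 1.06854456e+00,  5.28476260e-01,  1.43392771e+00, -1.29266749e-05,
        1.18141231e+00, -1.78524482e-01]), 'joint_velocities': array([-0.00057929,  0.00066241,  0.00146659,  0.00041982, -0.0001803 ,
        0.00314166]), 'effort': array([-2.27277422e-03, -4.42346656e+01, -1.78021163e+01, -2.04105004e-04,
        8.51706311e-03,  2.99641464e-06]), 'position': array([198.45313229, 591.89991305, 238.31933469]), 'tool_rot': array([ 1.61155239e-01,  9.86928444e-01, -1.05001796e-03, -3.65548101e-04]), 'contact_force': array([ 0.02204091,  0.1475698 , -0.49816601]), 'moment': array([ 0.0199862 , -0.00161587,  0.04329366]), 'grip_force': 0.0, 'gripper_width': 85.43126591465568} 8.0
top {'mtx': array([[565.13962113,   0.        , 312.85701874],
       [  0.        , 565.13962113, 251.89231724],
       [  0.        ,   0.        ,   1.        ]]), 'dist': array([-0.1651083,  0.       ,  0.       ,  0.       ,  0.       ]), 'R': array([[-0.01829185, -0.99973817,  0.01374798],
       [-0.98755523,  0.0159173 , -0.15646505],
       [ 0.15620525, -0.01643892, -0.9
[... 421 characters left out ...]
   [ 0.21059323,  0.7488804 , -0.62835391]]), 't': array([-540.7875036 ,  144.34488095, 1327.97552816])}
{'mtx': array([[396.97314312,   0.        , 324.60070981],
       [  0.        , 396.97314312, 237.85945074],
       [  0.        ,   0.        ,   1.        ]]), 'dist': array([-0.00490033,  0.        ,  0.        ,  0.        ,  0.        ]), 'mount': array([[-1.33100843e-03, -9.65697384e-01, -2.59666692e-01,
         6.48992665e+01],
       [ 9.99999063e-01, -1.36833051e-03, -3.70243331e-05,
        -6.55615228e-01],
       [-3.19555556e-04, -2.59666498e-01,  9.65698300e-01,
        -1.35090932e+02],
       [ 0.00000000e+00,  0.00000000e+00,  0.00000000e+00,
         1.00000000e+00]])}
```

View pics/top0.png

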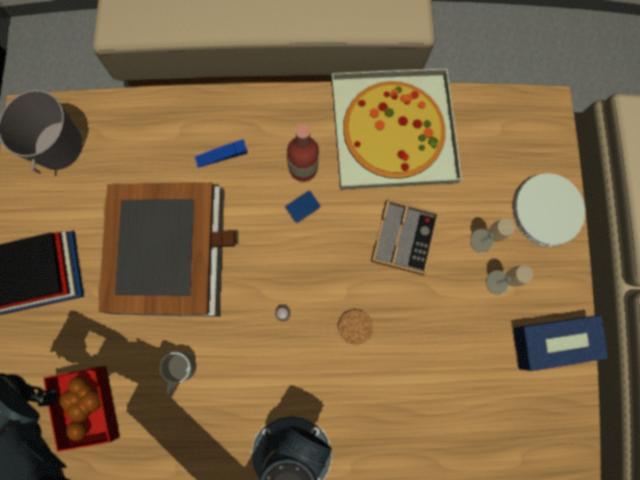

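View pics/side0.png

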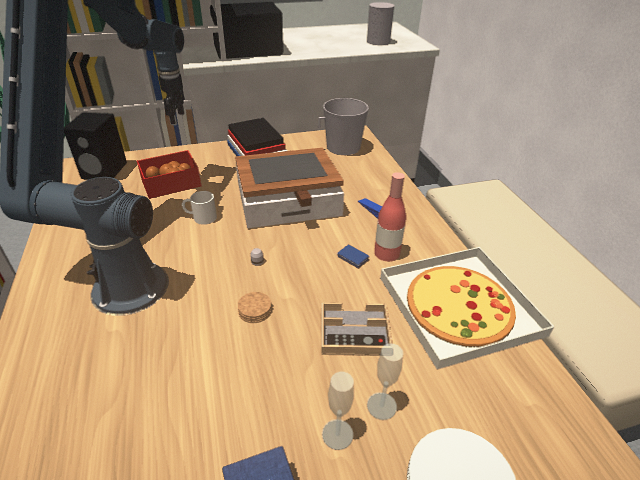

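The top view shows the wedge heel at about (228,238), pointing right (‑y) out of the chest. The caddy is at about (405,237), with its empty bay to the left, and the blue decoy is at (220,153). I'll enlarge both areas.

```bash
python3 - <<'E'
import cv2,numpy as np
im=cv2.imread("pics/top0.png")
a=cv2.resize(im[178:328,95:245],(600,600),interpolation=cv2.INTER_CUBIC)
b=cv2.resize(im[195:280,365:445],(565,600),interpolation=cv2.INTER_CUBIC)
cv2.imwrite("pics/ca.png",a)
c=cv2.resize(im[200:275,200:250],(400,600),interpolation=cv2.INTER_CUBIC)
d=cv2.resize(im[200:275,368:440],(400,417),interpolation=cv2.INTER_CUBIC)
o=np.zeros((600,800,3),np.uint8);o[:,:400]=c;o[:417,400:]=d
for i in range(0,50,10): cv2.putText(o,str(200+i),(i*8,12),0,.4,(0,255,255),1);cv2.line(o,(i*8,0),(i*8,600),(0,255,255),1)
for i in range(0,75,10): cv2.line(o,(0,i*8),(400,i*8),(0,255,255),1);cv2.putText(o,str(200+i),(0,i*8),0,.4,(0,255,255),1)
k=400/72
for i in range(2,72,10): X=400+int(i*k);cv2.line(o,(X,0),(X,417),(0,255,0),1);cv2.putText(o,str(368+i),(X,12),0,.4,(0,255,0),1)
for i in range(0,75,10): Y=int(i*k);cv2.line(o,(400,Y),(800,Y),(0,255,0),1);cv2.putText(o,str(200+i),(402,Y),0,.4,(0,255,0),1)
cv2.imwrite("pics/c1.png",o)
E
```

```text
(no output)
```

View pics/c1.png

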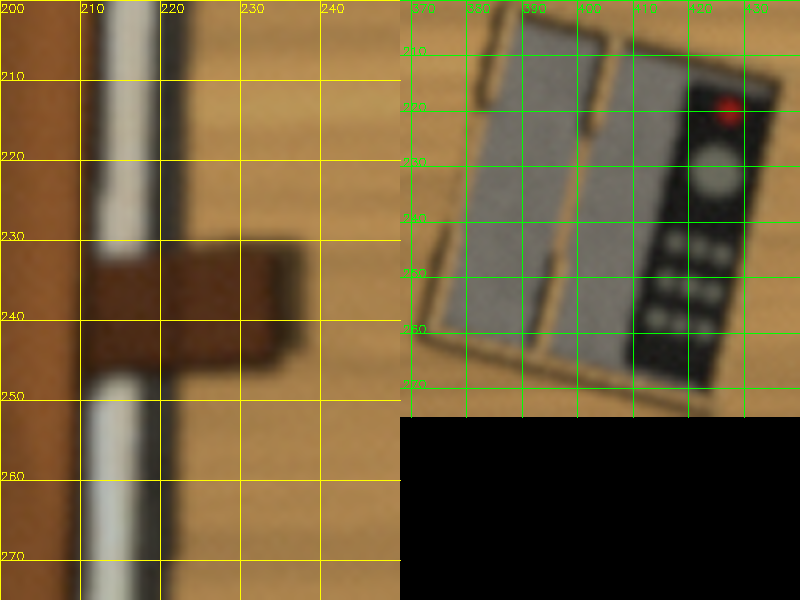

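```bash
cat > h.py <<'E'
import cv2,numpy as np
from scipy.spatial.transform import Rotation as Ro
from rig import bot
def cam(n,st=None):
    m=bot.camera_model(n)
    if n!="wrist": return m["mtx"],m["dist"],m["R"],m["t"]
    st=st or bot.get_state()
    T=np.eye(4);T[:3,:3]=Ro.from_quat(st["tool_rot"]).as_matrix();T[:3,3]=st["position"]
    C=np.linalg.inv(T@m["mount"]);return m["mtx"],m["dist"],C[:3,:3],C[:3,3]
def back(n,uv,z,st=None):
    K,d,R,t=cam(n,st);p=cv2.undistortPoints(np.array([[uv]],float),K,d)[0,0]
    r=R.T@np.array([p[0],p[1],1]);c=-R.T@t;return c+r*(z-c[2])/r[2]
def proj(n,X,st=None):
    K,d,R,t=cam(n,st);return cv2.projectPoints(np.atleast_2d(X).astype(float),cv2.Rodrigues(R)[0],t,K,d)[0][:,0]
E
python3 - <<'E'
from h import *
np.set_printoptions(precision=1,suppress=True)
for nm,uv,z in [("end",(234.3,238.2),130),("e_up",(230,231),130),("e_dn",(230,246),130),("up215",(214,232.2),130),("dn215",(214,247),130),
 ("rail1",(219.5,205),100),("rail2",(216.5,270),100),("bayUL",(388,203.5),6),("bayUR",(403.5,206.5),6),("bayLL",(375,258.5),6),("bayLR",(391,262),6),("partU",(405,208),34),("partL",(393,262),34),
 ("stopper",(283,313),24),("mint",(303,207),20),("coast",(355,326),24)]: print(nm,back("top",uv,z))
E
```

```text
end [567.8 134.4 130. ]
e_up [586.7 145.5 130. ]
e_dn [547.8 145.3 130. ]
up215 [584.3 186.7 130. ]
dn215 [545.9 186.3 130. ]
rail1 [663.  177.8 100. ]
rail2 [490.6 184.1 100. ]
bayUL [ 683.3 -281.5    6. ]
bayUR [ 674.2 -325.2    6. ]
bayLL [ 527.6 -238.9    6. ]
bayLR [ 517.1 -283.1    6. ]
partU [ 663.2 -324.    34. ]
partL [ 513.1 -284.2   34. ]
stopper [381.1  16.1  24. ]
mint [673.  -42.2  20. ]
coast [ 342.8 -176.6   24. ]
```

The heel grip point is near (567,149), with the wedge axis close to +y. The bay is near (600,‑282), yawed about ‑15°. I'll turn the tool first, then go above the heel.

Call:
apply_moves:
  steps:
    - {"xyz":[0,0,-0.2],"rotation":[0,0,0.139],"claw":8.5}
    - {"xyz":[0,0,-0.2],"rotation":[0,0,0.139],"claw":8.5}
    - {"xyz":[0,0,-0.2],"rotation":[0,0,0.139],"claw":8.5}
    - {"xyz":[0,0,-0.2],"rotation":[0,0,0.139],"claw":8.5}
    - {"xyz":[0,0,-0.2],"rotation":[0,0,0.139],"claw":8.5}
    - {"xyz":[0,0,-0.2],"rotation":[0,0,0.139],"claw":8.5}
    - {"xyz":[0,0,0],"rotation":[0,0,0.139],"claw":8.5}
    - {"xyz":[0,0,0],"rotation":[0,0,0.139],"claw":8.5}
    - {"xyz":[0,0,0],"rotation":[0,0,0.137],"claw":8.5}
    - {"xyz":[0,0,0],"rotation":[0,0,0],"claw":8.5}

```text
clock: 1.1
position: [198.6, 592.2, 250.8]
tool_rot: [0.708, 0.706, -0.001, 0.0]
contact_force: [0.7, 0.7, -0.3]
gripper_width: 84.6
grip_force: 0.0
```

Call:
apply_moves:
  steps:
    - {"xyz":[-2,1.6,0],"rotation":[0,0,0],"claw":8.5}
    - {"xyz":[-3.7,3.1,0],"rotation":[0,0,0],"claw":8.5}
    - {"xyz":[-3.7,3.1,0],"rotation":[0,0,0],"claw":8.5}
    - {"xyz":[-3.7,3.1,0],"rotation":[0,0,0],"claw":8.5}
    - {"xyz":[-3.7,3.1,0],"rotation":[0,0,0],"claw":8.5}
    - {"xyz":[-3.7,3.1,0],"rotation":[0,0,0],"claw":8.5}
    - {"xyz":[-3.7,3.1,0],"rotation":[0,0,0],"claw":8.5}
    - {"xyz":[-3.7,3.1,0],"rotation":[0,0,0],"claw":8.5}
    - {"xyz":[-3.7,3.1,0],"rotation":[0,0,0],"claw":8.5}
    - {"xyz":[-3.7,3.1,0],"rotation":[0,0,0],"claw":8.5}
    - {"xyz":[-3.7,3.1,0],"rotation":[0,0,0],"claw":8.5}
    - {"xyz":[-3.7,3.1,0],"rotation":[0,0,0],"claw":8.5}

```text
clock: 2.3
position: [555.8, 163.0, 251.2]
tool_rot: [0.707, 0.708, -0.0, -0.0]
contact_force: [-0.4, 0.7, 0.6]
gripper_width: 84.7
grip_force: 0.0
```

Call:
apply_moves:
  steps:
    - {"xyz":[-1.5,1.2,0],"rotation":[0,0,0],"claw":8.5}
    - {"xyz":[0,0,0],"rotation":[0,0,0],"claw":8.5}
    - {"xyz":[0,0,0],"rotation":[0,0,0],"claw":8.5}
    - {"xyz":[0,0,0],"rotation":[0,0,0],"claw":8.5}

```text
clock: 2.7
position: [565.5, 151.1, 251.1]
tool_rot: [0.707, 0.707, -0.0, -0.001]
contact_force: [0.3, -0.3, 0.6]
gripper_width: 84.9
grip_force: 0.0
```

```bash
python3 - <<'E'
from h import *
s=bot.get_state();print(s["clock"],s["position"],Ro.from_quat(s["tool_rot"]).as_matrix().round(3),s["contact_force"])
im=cv2.cvtColor(bot.read_camera("wrist"),cv2.COLOR_RGB2BGR);cv2.imwrite("pics/w1.png",im)
E
```

```text
2.7 [565.49347325 151.08258607 251.08492441] [[-0.     1.    -0.002]
 [ 1.     0.     0.   ]
 [ 0.    -0.002 -1.   ]] [ 0.3447625  -0.29533183  0.64417347]
```

View pics/w1.png

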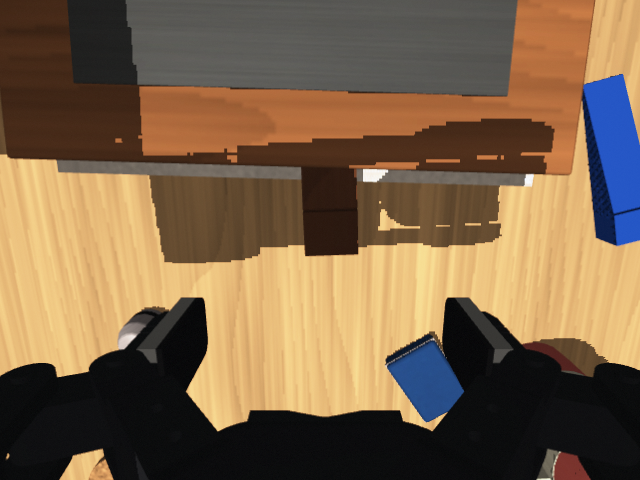

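The wrist view shows the heel's flat top, with its thick end spanning (305,255) to (358,254) and its break line spanning (304,211) to (357,210).

```bash
python3 - <<'E'
from h import *
np.set_printoptions(precision=1,suppress=True)
for nm,uv,z in [("e1",(305,255.5),130),("e2",(358.3,254.5),130),("b1",(303.5,211),130),("b2",(357.2,210),130),("f1",(302.5,178),120),("chL",(58,172),100),("chR",(530,186),100),("lidL",(8,158),124),("lidR",(572,174.5),124)]: print(nm,back("wrist",uv,z))
E
```

```text
e1 [552.5 134.8 130. ]
e2 [588.6 135.5 130. ]
b1 [552.  165.5 130. ]
b2 [587.2 166.1 130. ]
f1 [551.1 185.9 120. ]
chL [374.6 188.1 100. ]
chR [714.1 177.9 100. ]
lidL [359.4 199.5 124. ]
lidR [728.3 188.6 124. ]
```

Call:
apply_moves:
  steps:
    - {"xyz":[-0.1,0.47,0],"rotation":[0,0,-0.025],"claw":8.5}
    - {"xyz":[0,0,2],"rotation":[0,0,0],"claw":8.0}
    - {"xyz":[0,0,2.5],"rotation":[0,0,0],"claw":7.0}
    - {"xyz":[0,0,2.5],"rotation":[0,0,0],"claw":7.0}
    - {"xyz":[0,0,2.5],"rotation":[0,0,0],"claw":7.0}
    - {"xyz":[0,0,2],"rotation":[0,0,0],"claw":7.0}
    - {"xyz":[0,0,1.5],"rotation":[0,0,0],"claw":7.0}
    - {"xyz":[0,0,1.0],"rotation":[0,0,0],"claw":7.0}
    - {"xyz":[0,0,0],"rotation":[0,0,0],"claw":7.0}
    - {"xyz":[0,0,0],"rotation":[0,0,0],"claw":7.0}
  squeeze: 40

```text
clock: 3.75
position: [572.0, 149.1, 111.7]
tool_rot: [0.699, 0.716, 0.0, 0.0]
contact_force: [0.1, -0.2, -0.3]
gripper_width: 69.9
grip_force: 0.0
```

Call:
apply_moves:
  steps:
    - {"xyz":[0,0,0],"rotation":[0,0,0],"claw":5.0}
    - {"xyz":[0,0,0],"rotation":[0,0,0],"claw":4.2}
    - {"xyz":[0,0,0],"rotation":[0,0,0],"claw":4.2}

```text
clock: 4.05
position: [572.0, 148.8, 112.0]
tool_rot: [0.699, 0.715, 0.001, 0.0]
contact_force: [0.3, -0.1, 0.7]
gripper_width: 42.0
grip_force: 0.0
```

```bash
python3 - <<'E'
from h import *
s=bot.get_state();print(s)
im=cv2.cvtColor(bot.read_camera("wrist"),cv2.COLOR_RGB2BGR);cv2.imwrite("pics/w2.png",im)
E
```

```text
{'clock': 4.05, 'qpos': array([ 6.55688057e-02,  6.51161280e-01,  1.62645415e+00, -5.05684523e-06,
        8.62614466e-01,  4.24799750e-02]), 'joint_velocities': array([-0.00099748,  0.00510974,  0.00397617, -0.00027101,  0.00035479,
        0.00044594]), 'effort': array([ 2.27048941e-02, -4.42727244e+01, -1.25333816e+01,  8.99381484e-04,
       -5.19222231e-03, -5.93142868e-04]), 'position': array([572.02839751, 148.79898894, 112.04164494]), 'tool_rot': array([6.98895372e-01, 7.15223598e-01, 5.05837897e-04, 4.56518049e-04]), 'contact_force': array([ 0.25189397, -0.08867397,  0.67891324]), 'moment': array([ 0.03886617, -0.01046139, -0.05919655]), 'grip_force': 0.0, 'gripper_width': 41.95222355173982}
```

View pics/w2.png

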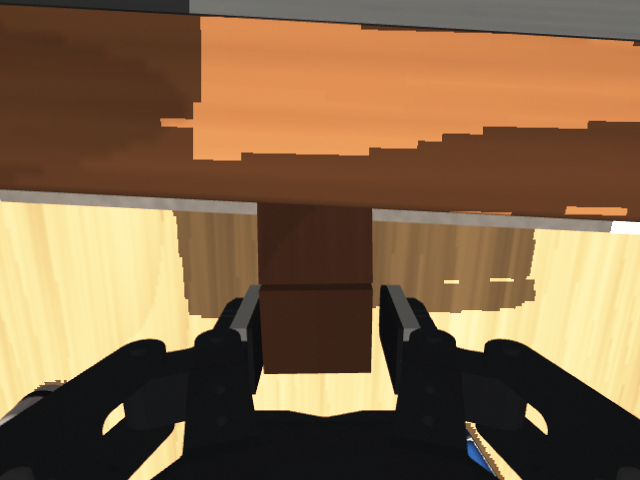

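The jaws straddle the heel and sit about 1.4 mm to the right of centre. I'll centre them, then close.

Call:
apply_moves:
  steps:
    - {"xyz":[0.05,-0.14,0],"rotation":[0,0,0],"claw":4.2}
    - {"xyz":[0,0,0],"rotation":[0,0,0],"claw":4.2}
    - {"xyz":[0,0,0],"rotation":[0,0,0],"claw":3.8}
    - {"xyz":[0,0,0],"rotation":[0,0,0],"claw":3.2}
    - {"xyz":[0,0,0],"rotation":[0,0,0],"claw":3.0}
    - {"xyz":[0,0,0],"rotation":[0,0,0],"claw":3.0}
    - {"xyz":[0,0,0],"rotation":[0,0,0],"claw":3.0}
  squeeze: 70

```text
clock: 4.8
position: [569.6, 149.1, 111.5]
tool_rot: [0.699, 0.715, -0.001, -0.0]
contact_force: [-3.0, -2.5, 5.3]
gripper_width: 35.0
grip_force: 69.3
```

Call:
apply_moves:
  steps:
    - {"xyz":[-0.2,0,0],"rotation":[0,0,0],"claw":3.0}
    - {"xyz":[-0.5,0,0],"rotation":[0,0,0],"claw":3.0}
    - {"xyz":[-0.5,0,0],"rotation":[0,0,0],"claw":3.0}
    - {"xyz":[-0.5,0,0],"rotation":[0,0,0],"claw":3.0}
    - {"xyz":[-0.3,0,0],"rotation":[0,0,0],"claw":3.0}
    - {"xyz":[0,0,0],"rotation":[0,0,0],"claw":3.0}
    - {"xyz":[0,0,0],"rotation":[0,0,0],"claw":3.0}
    - {"xyz":[0,0,0],"rotation":[0,0,0],"claw":3.0}
    - {"xyz":[0,0,0],"rotation":[0,0,0],"claw":3.0}
    - {"xyz":[0,0,0],"rotation":[0,0,0],"claw":3.0}
    - {"xyz":[0,0,0],"rotation":[0,0,0],"claw":3.0}
    - {"xyz":[0,0,0],"rotation":[0,0,0],"claw":3.0}

```text
clock: 6.0
position: [571.1, 131.5, 111.2]
tool_rot: [0.7, 0.715, 0.002, -0.001]
contact_force: [-0.0, 6.3, 1.5]
gripper_width: 35.3
grip_force: 69.2
```

```bash
python3 - <<'E'
from h import *
s=bot.get_state();print(s["clock"],s["position"],s["tool_rot"],s["contact_force"],s["moment"])
im=cv2.cvtColor(bot.read_camera("wrist"),cv2.COLOR_RGB2BGR);cv2.imwrite("pics/w3.png",im)
E
```

```text
6.0 [571.138873   131.4944991  111.22294132] [ 0.6995225   0.7146075   0.00191307 -0.00085933] [-0.04701882  6.30006277  1.50429224] [1.19777587 0.22282736 0.02059281]
```

View pics/w3.png

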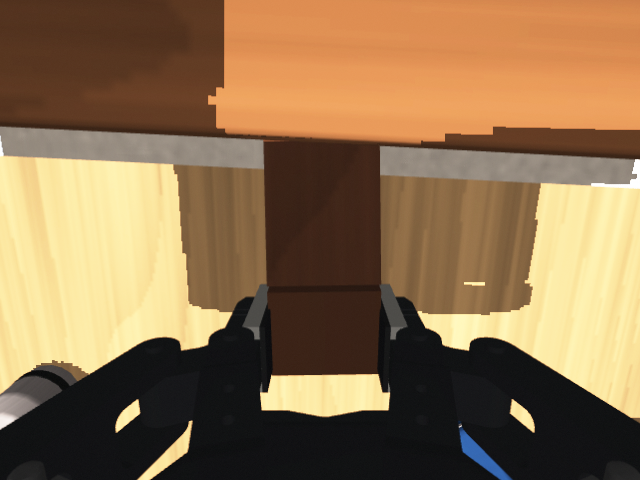

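The wedge followed without slipping: the heel break is still at row 287. More of the rail shows, so the lid has come down. Next tugs.

Call:
apply_moves:
  steps:
    - {"xyz":[-0.2,0,0],"rotation":[0,0,0],"claw":3.0}
    - {"xyz":[-0.6,0,0],"rotation":[0,0,0],"claw":3.0}
    - {"xyz":[-0.6,0,0],"rotation":[0,0,0],"claw":3.0}
    - {"xyz":[-0.5,0,0],"rotation":[0,0,0],"claw":3.0}
    - {"xyz":[-0.3,0,0],"rotation":[0,0,0],"claw":3.0}
    - {"xyz":[0,0,0],"rotation":[0,0,0],"claw":3.0}
    - {"xyz":[0,0,0],"rotation":[0,0,0],"claw":3.0}
    - {"xyz":[0,0,0],"rotation":[0,0,0],"claw":3.0}
    - {"xyz":[0,0,0],"rotation":[0,0,0],"claw":3.0}
    - {"xyz":[0,0,0],"rotation":[0,0,0],"claw":3.0}
    - {"xyz":[0,0,0],"rotation":[0,0,0],"claw":3.0}
    - {"xyz":[0,0,0],"rotation":[0,0,0],"claw":3.0}

```text
clock: 7.25
position: [571.6, 109.2, 111.0]
tool_rot: [0.7, 0.715, 0.002, -0.001]
contact_force: [-0.3, 6.0, 1.1]
gripper_width: 35.1
grip_force: 69.3
```

Call:
apply_moves:
  steps:
    - {"xyz":[-0.2,0,0],"rotation":[0,0,0],"claw":3.0}
    - {"xyz":[-0.6,0,0],"rotation":[0,0,0],"claw":3.0}
    - {"xyz":[-0.6,0,0],"rotation":[0,0,0],"claw":3.0}
    - {"xyz":[-0.5,0,0],"rotation":[0,0,0],"claw":3.0}
    - {"xyz":[-0.3,0,0],"rotation":[0,0,0],"claw":3.0}
    - {"xyz":[0,0,0],"rotation":[0,0,0],"claw":3.0}
    - {"xyz":[0,0,0],"rotation":[0,0,0],"claw":3.0}
    - {"xyz":[0,0,0],"rotation":[0,0,0],"claw":3.0}
    - {"xyz":[0,0,0],"rotation":[0,0,0],"claw":3.0}
    - {"xyz":[0,0,0],"rotation":[0,0,0],"claw":3.0}
    - {"xyz":[0,0,0],"rotation":[0,0,0],"claw":3.0}
    - {"xyz":[0,0,0],"rotation":[0,0,0],"claw":3.0}

```text
clock: 8.45
position: [572.0, 87.1, 110.9]
tool_rot: [0.699, 0.715, 0.001, -0.001]
contact_force: [-0.6, 6.6, 1.1]
gripper_width: 34.8
grip_force: 69.4
```

```bash
python3 - <<'E'
from h import *
s=bot.get_state();print(s["clock"],s["position"],s["tool_rot"],s["contact_force"],s["moment"])
im=cv2.cvtColor(bot.read_camera("wrist"),cv2.COLOR_RGB2BGR);cv2.imwrite("pics/w4.png",im)
E
```

```text
8.45 [572.02954424  87.10211208 110.88736999] [ 0.69949192  0.71463851  0.00148172 -0.00081722] [-0.58904825  6.58758529  1.11947594] [ 1.08851052  0.16483942 -0.01963631]
```

View pics/w4.png

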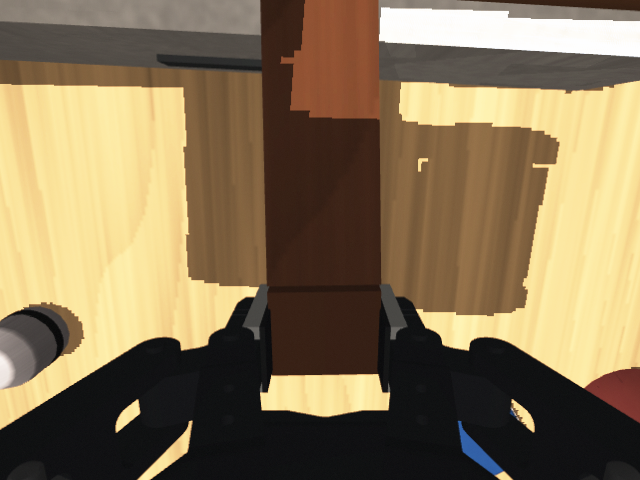

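There is no slip after 62 mm out. Next is one 22 mm tug and a rest, then a last one to clear the tip.

Call:
apply_moves:
  steps:
    - {"xyz":[-0.2,0,0],"rotation":[0,0,0],"claw":3.0}
    - {"xyz":[-0.6,0,0],"rotation":[0,0,0],"claw":3.0}
    - {"xyz":[-0.6,0,0],"rotation":[0,0,0],"claw":3.0}
    - {"xyz":[-0.5,0,0],"rotation":[0,0,0],"claw":3.0}
    - {"xyz":[-0.3,0,0],"rotation":[0,0,0],"claw":3.0}
    - {"xyz":[0,0,0],"rotation":[0,0,0],"claw":3.0}
    - {"xyz":[0,0,0],"rotation":[0,0,0],"claw":3.0}
    - {"xyz":[0,0,0],"rotation":[0,0,0],"claw":3.0}
    - {"xyz":[0,0,0],"rotation":[0,0,0],"claw":3.0}
    - {"xyz":[0,0,0],"rotation":[0,0,0],"claw":3.0}
    - {"xyz":[0,0,0],"rotation":[0,0,0],"claw":3.0}
    - {"xyz":[0,0,0],"rotation":[0,0,0],"claw":3.0}

```text
clock: 9.7
position: [572.3, 65.0, 110.8]
tool_rot: [0.699, 0.715, 0.001, -0.001]
contact_force: [-0.8, 6.1, 0.5]
gripper_width: 34.8
grip_force: 69.5
```

Call:
apply_moves:
  steps:
    - {"xyz":[-0.2,0,0],"rotation":[0,0,0],"claw":3.0}
    - {"xyz":[-0.5,0,0],"rotation":[0,0,0],"claw":3.0}
    - {"xyz":[-0.6,0,0],"rotation":[0,0,0],"claw":3.0}
    - {"xyz":[-0.6,0,0],"rotation":[0,0,0],"claw":3.0}
    - {"xyz":[-0.5,0,0],"rotation":[0,0,0],"claw":3.0}
    - {"xyz":[-0.2,0,0],"rotation":[0,0,0],"claw":3.0}
    - {"xyz":[0,0,0],"rotation":[0,0,0],"claw":3.0}
    - {"xyz":[0,0,0],"rotation":[0,0,0],"claw":3.0}
    - {"xyz":[0,0,0],"rotation":[0,0,0],"claw":3.0}
    - {"xyz":[0,0,0],"rotation":[0,0,0],"claw":3.0}
    - {"xyz":[0,0,0],"rotation":[0,0,0],"claw":3.0}
    - {"xyz":[0,0,0],"rotation":[0,0,0],"claw":3.0}

```text
clock: 10.9
position: [572.8, 37.4, 111.3]
tool_rot: [0.699, 0.715, -0.0, 0.0]
contact_force: [-0.3, 0.1, -1.6]
gripper_width: 34.9
grip_force: 69.5
```

Clear of the chest with the force back to zero. I'll carry it to the clear tabletop and lower it.

Call:
apply_moves:
  steps:
    - {"xyz":[-1.2,0,0],"rotation":[0,0,0],"claw":3.0}
    - {"xyz":[-2.0,-0.6,0],"rotation":[0,0,0],"claw":3.0}
    - {"xyz":[-2.5,-1.0,0],"rotation":[0,0,0],"claw":3.0}
    - {"xyz":[-2.5,-1.0,1.0],"rotation":[0,0,0],"claw":3.0}
    - {"xyz":[-2.5,-1.0,1.5],"rotation":[0,0,0],"claw":3.0}
    - {"xyz":[-2.0,-0.6,1.5],"rotation":[0,0,0],"claw":3.0}
    - {"xyz":[-1.4,-0.4,1.5],"rotation":[0,0,0],"claw":3.0}
    - {"xyz":[0,0,1.5],"rotation":[0,0,0],"claw":3.0}
    - {"xyz":[0,0,1.2],"rotation":[0,0,0],"claw":3.0}
    - {"xyz":[0,0,0.8],"rotation":[0,0,0],"claw":3.0}
    - {"xyz":[0,0,0],"rotation":[0,0,0],"claw":3.0}
    - {"xyz":[0,0,0],"rotation":[0,0,0],"claw":3.0}

```text
clock: 12.1
position: [530.3, -104.6, 21.4]
tool_rot: [0.699, 0.715, 0.0, 0.0]
contact_force: [-0.2, -1.0, -1.2]
gripper_width: 34.9
grip_force: 69.5
```

```bash
python3 - <<'E'
from h import *
s=bot.get_state();print(s["clock"],s["position"],s["tool_rot"],s["contact_force"],s["moment"])
a=cv2.cvtColor(bot.read_camera("side"),cv2.COLOR_RGB2BGR)
b=cv2.cvtColor(bot.read_camera("wrist"),cv2.COLOR_RGB2BGR)
o=np.zeros((600,800,3),np.uint8);o[:300,:400]=cv2.resize(b,(400,300),interpolation=cv2.INTER_AREA)
o[:600,400:]=cv2.resize(a[130:370,190:350],(400,600),interpolation=cv2.INTER_CUBIC);cv2.imwrite("pics/c2.png",o)
E
```

```text
12.1 [ 530.28462521 -104.55434369   21.44052607] [6.98704605e-01 7.15410272e-01 4.39334749e-05 1.21851095e-04] [-0.23186246 -1.03891745 -1.22745022] [-0.08229136  0.01078257 -0.02478829]
```

View pics/c2.png

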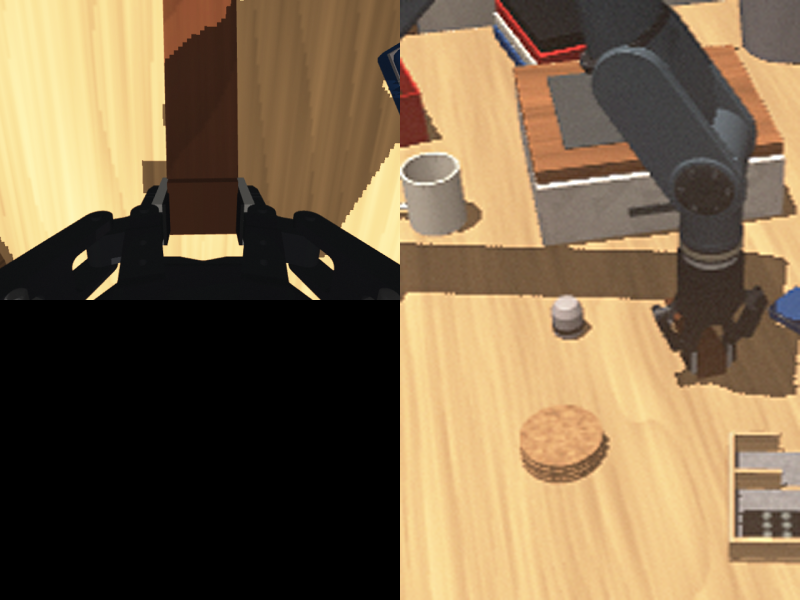

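The lid is shut and the wedge is hovering level about 10 mm over clear table. Lower gently.

Call:
apply_moves:
  steps:
    - {"xyz":[0,0,0.3],"rotation":[0,0,0],"claw":3.0}
    - {"xyz":[0,0,0.3],"rotation":[0,0,0],"claw":3.0}
    - {"xyz":[0,0,0.2],"rotation":[0,0,0],"claw":3.0}
    - {"xyz":[0,0,0.1],"rotation":[0,0,0],"claw":3.0}
    - {"xyz":[0,0,0.1],"rotation":[0,0,0],"claw":3.0}
    - {"xyz":[0,0,0],"rotation":[0,0,0],"claw":3.0}
    - {"xyz":[0,0,0],"rotation":[0,0,0],"claw":3.0}

```text
clock: 12.9
position: [530.0, -104.7, 11.8]
tool_rot: [0.699, 0.715, 0.0, -0.0]
contact_force: [-0.9, 0.8, 5.1]
gripper_width: 34.9
grip_force: 70.2
```

Call:
apply_moves:
  steps:
    - {"xyz":[0,0,0],"rotation":[0,0,0],"claw":3.6}
    - {"xyz":[0,0,0],"rotation":[0,0,0],"claw":4.5}
    - {"xyz":[0,0,0],"rotation":[0,0,0],"claw":6.0}
    - {"xyz":[0,0,0],"rotation":[0,0,0],"claw":6.0}
    - {"xyz":[0,0,0],"rotation":[0,0,0],"claw":6.0}
    - {"xyz":[0,0,-1.0],"rotation":[0,0,0],"claw":6.0}
    - {"xyz":[0,0,-2.5],"rotation":[0,0,0],"claw":6.0}
    - {"xyz":[0,0,-2.5],"rotation":[0,0,0],"claw":6.0}
    - {"xyz":[2,0,-1.0],"rotation":[0,0,0],"claw":6.0}
    - {"xyz":[3,0,0],"rotation":[0,0,0],"claw":6.0}
    - {"xyz":[1,0,0],"rotation":[0,0,0],"claw":6.0}
    - {"xyz":[0,0,0],"rotation":[0,0,0],"claw":6.0}

```text
clock: 14.1
position: [528.3, -43.5, 81.7]
tool_rot: [0.698, 0.716, -0.0, -0.0]
contact_force: [-0.1, -1.2, -0.5]
gripper_width: 59.9
grip_force: 0.0
```

```bash
python3 - <<'E'
from h import *
s=bot.get_state();print(s["clock"],s["position"],s["tool_rot"],s["contact_force"])
b=cv2.cvtColor(bot.read_camera("wrist"),cv2.COLOR_RGB2BGR);cv2.imwrite("pics/w5.png",b)
E
```

```text
14.1 [528.30036691 -43.52239271  81.73559926] [ 6.97986682e-01  7.16110730e-01 -9.39668603e-05 -7.11827004e-05] [-0.08095889 -1.16988793 -0.50593275]
```

View pics/w5.png

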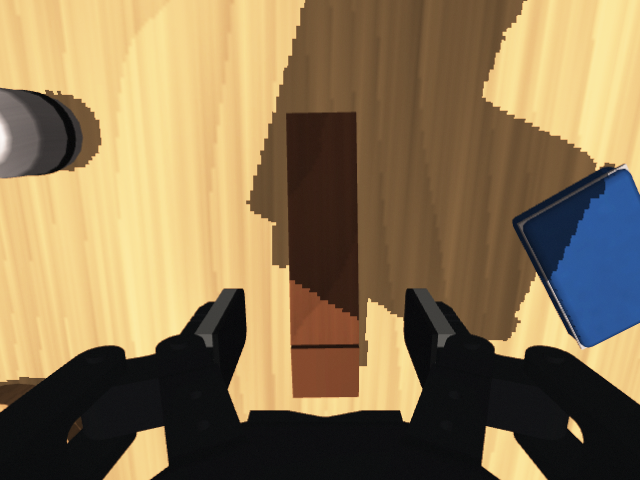

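The wedge lies flat. Its tip edge spans (287,113) to (356,112), its heel break is at row 346 and its end is at row 397.

```bash
python3 - <<'E'
from h import *
np.set_printoptions(precision=1,suppress=True)
s=bot.get_state();R=Ro.from_quat(s["tool_rot"]).as_matrix()
for nm,uv,z in [("t1",(287,113.5),3),("t2",(356,112),3),("b1",(291,346.5),30),("b2",(358.5,345.5),30),("e1",(292.5,397.5),30),("e2",(358.8,397),30)]:
    p=back("wrist",uv,z);print(nm,p,R.T@(p-s["position"]))
E
```

```text
t1 [508.1  28.6   3. ] [ 73.6 -18.9  78.5]
t2 [543.5  30.1   3. ] [74.3 16.6 78.5]
b1 [512.5 -89.5  30. ] [-44.5 -17.4  51.6]
b2 [547.9 -88.   30. ] [-44.   18.1  51.6]
e1 [ 513.3 -120.6   30. ] [-75.7 -17.3  51.6]
e2 [ 549.5 -119.5   30. ] [-75.4  18.9  51.6]
```

Call:
apply_moves:
  steps:
    - {"xyz":[-0.07,-0.02,2.0],"rotation":[0,0,-0.013],"claw":6.0}
    - {"xyz":[0,0,2.0],"rotation":[0,0,0],"claw":6.0}
    - {"xyz":[0,0,1.5],"rotation":[0,0,0],"claw":6.0}
    - {"xyz":[0,0,1.0],"rotation":[0,0,0],"claw":6.0}
    - {"xyz":[0,0,0.5],"rotation":[0,0,0],"claw":6.0}
    - {"xyz":[0,0,0],"rotation":[0,0,0],"claw":5.0}
    - {"xyz":[0,0,0],"rotation":[0,0,0],"claw":4.2}
    - {"xyz":[0,0,0],"rotation":[0,0,0],"claw":3.8}
    - {"xyz":[0,0,0],"rotation":[0,0,0],"claw":3.2}
    - {"xyz":[0,0,0],"rotation":[0,0,0],"claw":3.0}
    - {"xyz":[0,0,0],"rotation":[0,0,0],"claw":3.0}
    - {"xyz":[0,0,0],"rotation":[0,0,0],"claw":3.0}
  squeeze: 60

```text
clock: 15.35
position: [528.9, -45.6, 12.2]
tool_rot: [0.694, 0.72, 0.0, 0.001]
contact_force: [-1.0, -0.4, 6.4]
gripper_width: 34.7
grip_force: 61.3
```

Call:
apply_moves:
  steps:
    - {"xyz":[0,0,-1.0],"rotation":[0,0,0],"claw":3.0}
    - {"xyz":[0,0,-2.0],"rotation":[0,0,0],"claw":3.0}
    - {"xyz":[0,0,-3.0],"rotation":[0,0,0],"claw":3.0}
    - {"xyz":[0,0,-3.0],"rotation":[0,0,-0.06],"claw":3.0}
    - {"xyz":[0,0,-2.5],"rotation":[0,0,-0.11],"claw":3.0}
    - {"xyz":[0,0,-1.0],"rotation":[0,0,-0.137],"claw":3.0}
    - {"xyz":[0,0,0],"rotation":[0,0,-0.137],"claw":3.0}
    - {"xyz":[0,0,0],"rotation":[0,0,-0.137],"claw":3.0}
    - {"xyz":[0,0,0],"rotation":[0,0,-0.137],"claw":3.0}
    - {"xyz":[0,0,0],"rotation":[0,0,-0.137],"claw":3.0}
    - {"xyz":[0,0,0],"rotation":[0,0,-0.137],"claw":3.0}
    - {"xyz":[0,0,0],"rotation":[0,0,-0.137],"claw":3.0}

```text
clock: 16.55
position: [528.2, -45.3, 136.7]
tool_rot: [0.199, 0.98, 0.0, -0.0]
contact_force: [0.1, -0.2, -0.9]
gripper_width: 34.9
grip_force: 60.5
```

Call:
apply_moves:
  steps:
    - {"xyz":[-0.5,-0.4,0],"rotation":[0,0,-0.09],"claw":3.0}
    - {"xyz":[-1.5,-1.3,0],"rotation":[0,0,-0.05],"claw":3.0}
    - {"xyz":[-2.8,-2.4,0],"rotation":[0,0,0],"claw":3.0}
    - {"xyz":[-2.8,-2.4,0],"rotation":[0,0,0],"claw":3.0}
    - {"xyz":[-2.8,-2.4,0],"rotation":[0,0,0],"claw":3.0}
    - {"xyz":[-2.8,-2.4,0],"rotation":[0,0,0],"claw":3.0}
    - {"xyz":[-2.3,-2.0,0],"rotation":[0,0,0],"claw":3.0}
    - {"xyz":[-1.2,-1.0,0],"rotation":[0,0,0],"claw":3.0}
    - {"xyz":[-0.4,-0.4,0],"rotation":[0,0,0],"claw":3.0}
    - {"xyz":[0,0,0],"rotation":[0,0,0],"claw":3.0}
    - {"xyz":[0,0,0],"rotation":[0,0,0],"claw":3.0}
    - {"xyz":[0,0,0],"rotation":[0,0,0],"claw":3.0}

```text
clock: 17.75
position: [652.5, -231.8, 136.3]
tool_rot: [0.132, 0.991, 0.0, -0.001]
contact_force: [-0.5, -0.4, -0.8]
gripper_width: 34.5
grip_force: 60.4
```

```bash
python3 - <<'E'
from h import *
s=bot.get_state();print(s["clock"],s["position"],s["tool_rot"],s["contact_force"])
b=cv2.cvtColor(bot.read_camera("wrist"),cv2.COLOR_RGB2BGR);cv2.imwrite("pics/w6raw.png",b)
# model of bay predicted, to see if it is in view
c,sn=np.cos(np.radians(-15.3)),np.sin(np.radians(-15.3));M=np.array([[c,-sn],[sn,c]])
for x,y in [(-83,-24),(-83,24),(83,-24),(83,24),(-89,30),(89,30),(-89,-120)]:
    w=M@[x,y]+[600.5,-282];print((x,y),proj("wrist",[*w,34],s).round())
E
```

```text
17.75 [ 652.48264057 -231.83854479  136.28271281] [ 1.32019642e-01  9.91246787e-01  3.59350560e-04 -7.02184447e-04] [-0.48217001 -0.38982289 -0.82031935]
(-83, -24) [[167.  27.]]
(-83, 24) [[256.  27.]]
(83, -24) [[193. 308.]]
(83, 24) [[267. 308.]]
(-89, 30) [[266.  14.]]
(89, 30) [[276. 317.]]
(-89, -120) [[-11.  15.]]
```

```bash
python3 - <<'E'
from h import *
b=cv2.imread("pics/w6raw.png");k=1.8
o=cv2.resize(b[0:330,0:440],(792,594),interpolation=cv2.INTER_CUBIC)
for i in range(0,440,50): X=int(i*k);cv2.line(o,(X,0),(X,594),(0,255,0),1);cv2.putText(o,str(i),(X+2,10),0,.4,(0,255,0),1)
for i in range(0,330,50): Y=int(i*k);cv2.line(o,(0,Y),(792,Y),(0,255,0),1);cv2.putText(o,str(i),(2,Y+12),0,.4,(0,255,0),1)
cv2.imwrite("pics/w6.png",o)
E
```

View pics/w6.png

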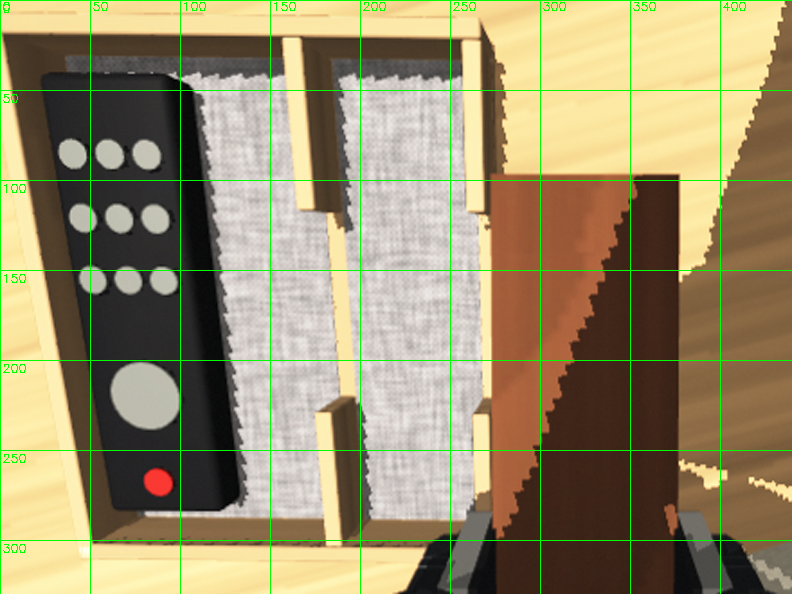

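The bay's wall tops are clear: outer wall from (257,21) to (263,229), partition inner edge from (168,21) to (189,303), and notch ends at rows 117 and 228. I'll fit the caddy pose to these points.

```bash
cat > fit.py <<'E'
from h import *
from scipy.optimize import least_squares
np.set_printoptions(precision=2,suppress=True)
s=bot.get_state()
P=[(-83,24,256.7,21),(-83,-30,157.2,21.1),(-83,-24,168.3,21.1),(-33,-30,165,117.2),(-33,-24,175.6,117.2),(-33,24,259.4,117.8),(-33,30,269.4,117.8),
(33,-30,175.6,228.3),(33,-24,186.9,228),(83,-30,181,302.8),(83,-24,189.4,302.8),(33,24,263.3,228.9),(33,30,271.7,228.9),(83,-114,51,302),(-89,30,266.7,8.5)]
P=np.array(P,float)
W=np.array([back("wrist",p[2:],34,s)[:2] for p in P])
def M(a): c,n=np.cos(a),np.sin(a);return np.array([[c,-n],[n,c]])
f=lambda v:(P[:,:2]@M(v[2]).T+v[:2]-W).ravel()
r=least_squares(f,[600,-282,-.267],loss="soft_l1")
x,y,a=r.x;print("bay",r.x[:2],np.degrees(a));print(r.fun.reshape(-1,2))
R=Ro.from_quat(s["tool_rot"]).as_matrix();yaw=np.arctan2(R[1,0],R[0,0])
print("tool yaw",np.degrees(yaw),"turn rz",-((a+np.pi-yaw+np.pi)%(2*np.pi)-np.pi))
# wedge in hand: tip corners raw px, tip at z about pos-11
z=s["position"][2]-8
for uv in [(491/1.8,174/1.8),(680/1.8,175/1.8)]: print("tip corner tool",R.T@(back("wrist",uv,z,s)-s["position"]))
print("shift tool cm",R.T@(np.array([x,y,0])-[*s["position"][:2],0])/10, s["position"])
E
python3 fit.py
```

```text
bay [ 597.75 -281.79] -15.964668038341802
[[ 0.09 -0.1 ]
 [-0.58 -0.03]
 [-0.52 -0.06]
 [-0.39  0.18]
 [-0.35  0.08]
 [-0.13 -0.03]
 [ 0.01  0.21]
 [-0.09 -0.52]
 [-0.09 -1.53]
 [ 0.41  0.08]
 [ 0.63  0.59]
 [ 0.19 -0.6 ]
 [ 0.47  0.18]
 [ 0.01  0.64]
 [ 0.35  0.28]]
tool yaw 164.83062182905948 turn rz 0.013880426693901438
tip corner tool [ 76.33 -18.31   8.08]
tip corner tool [76.11 17.51  8.09]
shift tool cm [ 4.   -6.25  0.  ] [ 652.66 -231.95  136.37]
```

The fit residuals are under 1 mm, except for one corner at 1.5 mm. Next, move over the bay and descend.

Call:
apply_moves:
  steps:
    - {"xyz":[0.9,-1.5,0],"rotation":[0,0,0.014],"claw":3.0}
    - {"xyz":[1.5,-2.2,0],"rotation":[0,0,0],"claw":3.0}
    - {"xyz":[1.0,-1.7,0],"rotation":[0,0,0],"claw":3.0}
    - {"xyz":[0.5,-0.8,1.0],"rotation":[0,0,0],"claw":3.0}
    - {"xyz":[0,0,2.0],"rotation":[0,0,0],"claw":3.0}
    - {"xyz":[0,0,2.5],"rotation":[0,0,0],"claw":3.0}
    - {"xyz":[0,0,1.5],"rotation":[0,0,0],"claw":3.0}
    - {"xyz":[0,0,0.6],"rotation":[0,0,0],"claw":3.0}
    - {"xyz":[0,0,0],"rotation":[0,0,0],"claw":3.0}
    - {"xyz":[0,0,0],"rotation":[0,0,0],"claw":3.0}
    - {"xyz":[0,0,0],"rotation":[0,0,0],"claw":3.0}

```text
clock: 18.9
position: [599.7, -282.7, 61.5]
tool_rot: [0.139, 0.99, -0.001, 0.001]
contact_force: [0.5, -0.8, -1.0]
gripper_width: 34.7
grip_force: 60.5
```

```bash
python3 - <<'E'
from h import *
np.set_printoptions(precision=2,suppress=True)
s=bot.get_state();R=Ro.from_quat(s["tool_rot"]).as_matrix()
print(s["clock"],s["position"],s["contact_force"],"tool err",R.T@(np.array([597.75,-281.79,0])-[*s["position"][:2],0]),np.degrees(np.arctan2(R[1,0],R[0,0])))
E
```

```text
18.9 [ 599.72 -282.69   61.51] [ 0.45 -0.77 -0.97] tool err [ 2.14  0.32 -0.01] 163.98000665386203
```

Call:
apply_moves:
  steps:
    - {"xyz":[0.1,0.05,0.8],"rotation":[0,0,0],"claw":3.0}
    - {"xyz":[0,0,1.0],"rotation":[0,0,0],"claw":3.0}
    - {"xyz":[0,0,1.0],"rotation":[0,0,0],"claw":3.0}
    - {"xyz":[0,0,0.7],"rotation":[0,0,0],"claw":3.0}
    - {"xyz":[0,0,0.4],"rotation":[0,0,0],"claw":3.0}
    - {"xyz":[0,0,0.2],"rotation":[0,0,0],"claw":3.0}
    - {"xyz":[0,0,0],"rotation":[0,0,0],"claw":3.0}
    - {"xyz":[0,0,0],"rotation":[0,0,0],"claw":3.0}

```text
clock: 19.7
position: [598.3, -281.7, 19.6]
tool_rot: [0.139, 0.99, -0.0, 0.0]
contact_force: [-0.5, -0.7, -0.4]
gripper_width: 34.5
grip_force: 60.4
```

Call:
apply_moves:
  steps:
    - {"xyz":[0,0,0.1],"rotation":[0,0,0],"claw":3.0}
    - {"xyz":[0,0,0.05],"rotation":[0,0,0],"claw":3.0}
    - {"xyz":[0,0,0],"rotation":[0,0,0],"claw":3.0}
    - {"xyz":[0,0,0],"rotation":[0,0,0],"claw":3.0}

```text
clock: 20.1
position: [598.2, -281.6, 18.3]
tool_rot: [0.139, 0.99, -0.0, 0.0]
contact_force: [-1.2, 0.6, 1.8]
gripper_width: 34.3
grip_force: 60.7
```

Call:
apply_moves:
  steps:
    - {"xyz":[0,0,0.04],"rotation":[0,0,0],"claw":3.0}
    - {"xyz":[0,0,0],"rotation":[0,0,0],"claw":3.4}
    - {"xyz":[0,0,0],"rotation":[0,0,0],"claw":3.8}
    - {"xyz":[0,0,0],"rotation":[0,0,0],"claw":4.4}
    - {"xyz":[0,0,0],"rotation":[0,0,0],"claw":5.2}
    - {"xyz":[0,0,0],"rotation":[0,0,0],"claw":5.2}
    - {"xyz":[0,0,0],"rotation":[0,0,0],"claw":5.2}
    - {"xyz":[0,0,-0.8],"rotation":[0,0,0],"claw":5.2}
    - {"xyz":[0,0,-2.0],"rotation":[0,0,0],"claw":5.2}
    - {"xyz":[0,0,-3.5],"rotation":[0,0,0],"claw":5.2}
    - {"xyz":[0,0,-4.0],"rotation":[0,0,0],"claw":5.2}
    - {"xyz":[0,0,-3.0],"rotation":[0,0,0],"claw":5.2}

```text
clock: 21.3
position: [598.7, -281.9, 153.4]
tool_rot: [0.139, 0.99, -0.001, 0.001]
contact_force: [0.8, -0.6, 0.0]
gripper_width: 51.8
grip_force: 0.0
```

Call:
apply_moves:
  steps:
    - {"xyz":[2,0,-2],"rotation":[0,0,0],"claw":5.2}
    - {"xyz":[4,0,-1],"rotation":[0,0,0],"claw":5.2}
    - {"xyz":[2,0,0],"rotation":[0,0,0],"claw":5.2}
    - {"xyz":[0,0,0],"rotation":[0,0,0],"claw":5.2}
    - {"xyz":[0,0,0],"rotation":[0,0,0],"claw":5.2}

```text
clock: 21.8
position: [521.7, -259.8, 181.3]
tool_rot: [0.14, 0.99, -0.0, 0.001]
contact_force: [0.5, -0.2, 0.0]
gripper_width: 52.0
grip_force: 0.0
```

```bash
python3 - <<'E'
from h import *
np.set_printoptions(precision=1,suppress=True)
s=bot.get_state();print(s["clock"],s["position"],s["contact_force"])
b=bot.read_camera("wrist");a=bot.read_camera("side")
cv2.imwrite("pics/w7.png",cv2.cvtColor(b,cv2.COLOR_RGB2BGR));cv2.imwrite("pics/s7.png",cv2.cvtColor(a,cv2.COLOR_RGB2BGR))
# wedge = dark reddish-brown region near bay
al=np.radians(-15.96);M=np.array([[np.cos(al),-np.sin(al)],[np.sin(al),np.cos(al)]])
bay=np.array([597.75,-281.79])
poly=np.array([proj("wrist",[*(M@q+bay),20],s)[0] for q in [(-83,-24),(83,-24),(83,24),(-83,24)]]).astype(np.int32)
m=np.zeros(b.shape[:2],np.uint8);cv2.fillPoly(m,[poly],1)
B=b.astype(int);sat=(B.max(2)-B.min(2))/(B.max(2)+1.)
w=((m>0)&(B[...,0]<140)&(sat>.4)&(B[...,0]>B[...,2]*1.6)).astype(np.uint8)
n,l,st,c=cv2.connectedComponentsWithStats(w);i=1+st[1:,4].argmax();print(poly.tolist(),st[i],c[i])
box=cv2.boxPoints(cv2.minAreaRect(np.argwhere(l==i)[:,::-1].astype(np.float32)))
for p in box: print(p,M.T@(back("wrist",p,25,s)[:2]-bay),M.T@(back("wrist",p,9,s)[:2]-bay))
E
```

```text
21.8 [ 521.7 -259.8  181.3] [ 0.5 -0.2  0. ]
[[293, 213], [298, 400], [353, 400], [356, 213]] [ 298  220   56  181 7890] [324.9 314.1]
[298. 400.] [ 78.3 -23.8] [ 90.5 -25.1]
[298. 220.] [-79.3 -20.6] [-75.7 -21.7]
[353. 220.] [-79.2  20.8] [-75.6  21.9]
[353. 400.] [78.4 23.3] [90.7 24.5]
```

```bash
python3 -c "
from rig import bot
print(bot.sign_off())"
```

```text
the job is handed in; nothing more can be done
None
```

I drew the wedge out in five tugs of 18–28 mm with a rest after each, and the lid shut. I then laid the wedge on the clear tabletop, regripped it by its middle and put it in the caddy's narrow bay. I handed the job in at about 22 s with the gripper empty and clear; a last wrist-camera measurement found the wedge tip where it should be in the bay, but I did not recheck the other objects by camera.

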